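# Sort out the mixed-up lids of three engraved brass boxes

## Robot

A 7-joint arm with a two-finger parallel gripper is mounted at the origin on the work surface. World frame = base frame: x ahead of the robot, y to its left, z up, the work surface at z = 0. Lengths are in m, angles in rad, forces in N, time in s.
With the tool pointing down it reaches from about 0.4 to 0.85 m from the base axis. Payload 10.4 kg.
Tool frame: the origin (TCP) lies at the very end of the fingers, on their centre line; the grasp point (between the pads) lies 19 mm behind it; z points along the fingers, y is the line along which they close (so a half turn about z gives the same grasp; the last joint's range is limited). The gripper opens to 85 mm and grips with 20 to 120 N. Pads are 22 mm wide; open, the fingers measure 114 mm over their backs; the gripper's body (76 mm by 85 mm) begins 54 mm behind the grasp point. The pads swing forward as they close: fully open they stand 13 mm farther back than shut.
Start: joints at [1.138, 0.332, -0.065, 1.46, 0.022, 1.35, -0.088], TCP at [0.249, -0.573, 0.231] pointing down, gripper open.
Joint ranges: [-2.6, 2.6], [-0.5, 2.12], [-1.47, 1.34], [0.16, 2.42], [-1.27, 4.41], [0.06, 2.06], [-2.6, 2.6]. Speed limits (rad/s): [2.22, 2.22, 2.79, 2.79, 3.14, 3.14, 3.14].

## Interface

Orientations are given as a unit quaternion [x, y, z, w].
In Python, from workcell import manip gives the robot as it stands.
- The arm moves only by the tool hand_motion, called after "Emit:" as a command line: name --argument value ..., lists and objects as JSON in quotes. Schema: {"type":"object","properties":{"steps":{"type":"object","properties":{"ax":{"type":"array","items":{"type":"number"},"minItems":1,"maxItems":20},"ay":{"type":"array","items":{"type":"number"},"minItems":1,"maxItems":20},"az":{"type":"array","items":{"type":"number"},"minItems":1,"maxItems":20},"x":{"type":"array","items":{"type":"number"},"minItems":1,"maxItems":20},"y":{"type":"array","items":{"type":"number"},"minItems":1,"maxItems":20},"z":{"type":"array","items":{"type":"number"},"minItems":1,"maxItems":20},"jaw":{"type":"array","items":{"type":"number"},"minItems":1,"maxItems":20}},"additionalProperties":false,"required":["ax","ay","az","x","y","z","jaw"]},"clamp_n":{"type":"number"},"only":{"type":"string"},"quiet":{"type":"boolean"},"lines":{"type":"string"}},"required":["steps"],"additionalProperties":false}. steps is an object with one list for each field, all of the same length, 1 to 20, a row being the entries at one place: ax, ay, az (a rotation vector in normalised numbers (1 is 4 rad)), x, y, z (the shift in shares of 1 m (1.0 is 1 m)), jaw (the opening from 0.0 (shut) to 1.0 (fully open)); each row is the pose to reach, as a shift and turn from the pose commanded when the call began, along the tool's axes at that moment; what a row does not reach only later rows make up. A row lasts 1/8 s, in which the tool goes at most 0.0625 m and 0.188 rad, less where a joint would pass 70% of its speed; a pose out of reach is approached as far as the arm can. The fingers move at their own pace and stop on an object; clamp_n is the grip in N (left out, the last holds). Time passes only in rows, so rows that do not move let the fingers close. The tool returns the time, the measured TCP pose, the force, the opening and the grip force at its end. only (a regular expression) keeps the lines of the reply that match it, lines (a string "A,B") keeps lines A to B, and quiet returns only ok. Input that does not fit is refused with a message, and nothing moves.
- manip.get_obs(): the state, without advancing time (a new reading comes with each control period).
- manip.camera(name): name is "scene" or "side" or "wrist"; returns the picture (480x640x3 uint8, blue, green, red); there is no depth.
- manip.calibration(name): a dict with "fx", "fy", "cx", "cy" (pixels), "k1" (the pictures are not rectified: a ray, as slopes to the right and down, at radius r is drawn at 1 + k1 r^2 times it, then the intrinsics apply), "world_from_camera" (4x4, takes a point from camera to world coordinates); the wrist camera has in their place "tool_from_camera" (4x4, takes a point from camera to tool coordinates, whose origin is the TCP and whose axes are the flange's). Camera axes: x right, y up, looking along -z (the intrinsics and any distortion apply to the point x, -y, -z); pixel columns grow to the right and rows downward; lengths in m; the calibration is good to about 2 mm. A picture is of the moment at which its call begins: read the wrist's pose just before it. calibration takes no time and is no camera call.
- manip.hand_in(): hands the job in; it is judged then, once.
Trained networks look in the newest picture that a camera, given by its name, has taken for a name from the list of things; names that differ only in an ending like _2 or _b are one class to them, and where a whole thing is asked for, a point or a joint stands for the part that bears it (a point fixed in the world has none). Each returns a list of dicts, best first, with "confidence" (0 to 1); they miss things now and then, are a little off and sometimes report something else, mostly with a low value. They report only what shows in the picture. A call takes as long as a camera call. They do not tell look-alikes from the thing itself.
- manip.outline_of(camera, thing): "mask" (480x640 bool, what is visible of it) and "bbox" ([left, top, right, bottom] in pixels, round what is visible of it).
The state is a dict: "clock": time; "joint_pos": joint angles; "joint_velocities": joint speeds; "tau": joint torques, N m; "position": TCP position; "ee_rot": TCP orientation; "ft_force": force on the tool from outside, world axes, zero at the start; "torque": the same for the moment, N m; "grip_width": opening from 0.0 (shut) to 1.0 (fully open); "grasp_force": force on a finger pad.
Only numpy, scipy, OpenCV 4.12 (cv2) and the standard library are available. Lean on these libraries where they do the work, as an engineer would, in place of code of your own. Each camera call takes 0.05 s, during which the arm holds its last target. There are 200 camera calls.

## Task

After polishing, the lids of the three brass boxes were put on the wrong boxes: put each lid on the box of its own shape, lying flat and centred, with the sides of the square and oblong lids in line with the sides of their boxes. The cork mat is free if you want to rest a lid on the way; do not tip a lid over or drop it, and leave the boxes, and the steel block, the dish and the tin between them, standing where they are.

Things in the scene. Friction and masses are not known exactly. Their poses are not given: they have to be found in the camera images.
- lid_round: Round brass lid, 90 mm across: under it a round plug 46 mm wide and 8 mm deep, a 4 mm flange (8 to 12 mm above the origin), a low dome up to 18 mm, and in the middle an upright round knob 18 mm across from 18 to 50 mm above the origin. Origin: centre of the plug's underside, z up; seated, the plug hangs 8 mm inside the box. Loose, 0.12 to 0.23 kg. Starts on a box of another shape.
- lid_square: Square brass lid, 82 x 82 mm: under it a plug 44 x 44 mm, 8 mm deep, a flange 8 to 12 mm above the origin, low steps up to 18 mm, and in the middle a square knob 18 x 18 mm from 18 to 50 mm above the origin. x, y: along its and the knob's sides. Origin: centre of the plug's underside, z up; seated, the plug hangs 8 mm inside the box. Loose, 0.12 to 0.23 kg. Starts on a box of another shape.
- lid_oblong: Oblong brass lid, 112 mm (x) by 74 mm (y): under it a plug 54 x 42 mm, 8 mm deep, a flange 8 to 12 mm above the origin, low steps up to 18 mm, and in the middle a bar handle 44 mm long (x) and 14 mm thick (y), 18 to 50 mm above the origin. Origin: centre of the plug's underside, z up; seated, the plug hangs 8 mm inside the box. Loose, 0.12 to 0.23 kg. Starts on a box of another shape.
- box_round: Round brass box, 78 mm across, 90 mm high, on a round foot 104 mm across that shows all round it from above; walls 4 mm, mouth 70 mm across. Loose, about 0.4 to 0.7 kg. The origin is the centre of the underside of its foot, z up. The rim is 90 mm above the origin; its seated lid's origin is 82 mm above the origin.
- box_square: Square brass box, 70 x 70 mm, 75 mm high, on a square foot 96 x 96 mm; walls 4 mm, mouth 62 x 62 mm. Loose, about 0.4 to 0.7 kg. The origin is the centre of the underside of its foot, z up. x and y lie along its sides. The rim is 75 mm above the origin; its seated lid's origin is 67 mm above the origin.
- box_oblong: Oblong brass box, 100 mm (x) by 62 mm (y), 60 mm high, on an oblong foot 126 x 88 mm; walls 4 mm, mouth 92 x 54 mm. Loose, about 0.45 to 0.8 kg. The origin is the centre of the underside of its foot, z up. The rim is 60 mm above the origin; its seated lid's origin is 52 mm above the origin.
- mat: Cork mat, 130 x 130 mm, 3 mm thick, fixed on the bench and empty: the free spot. The origin is the centre of its underside.
- block: Steel bench block, 50 x 50 x 20 mm high, loose; a bystander. The origin is the centre of its underside.
- dish: Small terracotta dish with brass offcuts, 72 mm across, 20 mm high, loose; a bystander. The origin is the centre of its underside.
- tin: Low round metal tin of polish with a dark lid, 62 mm across, 32 mm high, loose; a bystander. The origin is the centre of its underside.
There are look-alikes about, which are no part of the job. Leave any orange or pink look-alike of the lid_round alone.

How it is judged:
At the end, for the whole second after the job is handed in: Each lid lies on the box of its own shape: centres within 10 mm, seat height within 3 mm, level within 0.06 rad, the square lid's sides and the oblong lid's long side within 0.2 rad of its box's; boxes upright, lids at rest (horizontal distance between lid_round and box_round below 0.01 m and z of lid_round in the frame of box_round between 0.079 and 0.085 m and angle between each of lid_round, box_round, lid_square, box_square, lid_oblong, box_oblong's own z axis and vertical below 0.06 rad and linear speed of each of lid_round, lid_square, lid_oblong below 0.02 m/s and angular speed of each of lid_round, lid_square, lid_oblong below 0.2 rad/s and horizontal distance between lid_square and box_square below 0.01 m and z of lid_square in the frame of box_square between 0.064 and 0.07 m and horizontal distance between lid_oblong and box_oblong below 0.01 m and z of lid_oblong in the frame of box_oblong between 0.049 and 0.055 m and (angle between the x axis of lid_square and the x axis of box_square, either way round below 0.2 rad or angle between the x axis of lid_square and the y axis of box_square, either way round below 0.2 rad) and angle between the x axis of lid_oblong and the x axis of box_oblong, either way round below 0.2 rad); the robot touches nothing.
It fails at once if a lid is tipped over (leans more than 40 degrees) (angle between any of lid_round, lid_square, lid_oblong's own z axis and vertical above 0.7 rad).
It fails at once if a lid is let drop from a height (it moves faster than 0.6 m/s while the fingers do not touch it) ((linear speed of lid_round above 0.6 m/s and contact force between the fingers and lid_round below 0.05 N) or (linear speed of lid_square above 0.6 m/s and contact force between the fingers and lid_square below 0.05 N) or (linear speed of lid_oblong above 0.6 m/s and contact force between the fingers and lid_oblong below 0.05 N)).
It fails at once if a box is pushed more than 40 mm from where it stood, or tipped (distance of any of box_round, box_square, box_oblong from where it was at the start of the episode above 0.04 m or angle between any of box_round, box_square, box_oblong's own z axis and vertical above 0.35 rad).
It fails at once if the steel block, the dish or the tin is pushed more than 30 mm from where it stood (distance of any of block, dish, tin from where it was at the start of the episode above 0.03 m).
It also fails if it takes over 112 s, if anything falls off the work surface, if the arm or the gripper's body presses on something with over 40 N, if the wrist force passes 120 N, or if a joint passes its speed limit or range.

## Working session

There is one attempt and no reset: what is moved stays moved. The work goes in short steps, Python scripts to look and compute and a tool call to move; the robot and the scene stay as the last step left them, time stands still between calls to the robot, and variables do not carry over. Pictures are saved under pics/ and viewed, at most 14 in all, crops included, and the job is handed in when it is done.

```bash
mkdir -p pics; cat > h.py <<'E'
import numpy as np, cv2
from workcell import manip
from scipy.spatial.transform import Rotation as R
def pose():
    o=manip.get_obs(); T=np.eye(4); T[:3,:3]=R.from_quat(o["ee_rot"]).as_matrix(); T[:3,3]=o["position"]; return T
def wfc(name):
    c=manip.calibration(name)
    return c,(np.array(c["world_from_camera"]) if name!="wrist" else pose()@np.array(c["tool_from_camera"]))
def project(P,c,W):
    p=(np.linalg.inv(W)@np.r_[np.array(P).T,np.ones((1,len(P)))])[:3]
    x=p[0]/-p[2]; y=-p[1]/-p[2]; k=1+c["k1"]*(x*x+y*y)
    return np.c_[c["fx"]*x*k+c["cx"],c["fy"]*y*k+c["cy"]]
def backproj(uv,z,c,W):
    uv=np.atleast_2d(np.float64(uv)); d=np.c_[(uv[:,0]-c["cx"])/c["fx"],(uv[:,1]-c["cy"])/c["fy"]]; s=d.copy()
    for _ in range(20): s=d/(1+c["k1"]*(s**2).sum(1))[:,None]
    r=(W[:3,:3]@np.c_[s[:,0],-s[:,1],-np.ones(len(s))].T).T; o=W[:3,3]
    return o+r*((z-o[2])/r[:,2])[:,None]
E
python3 - <<'E'
from h import *
for n in ["scene","side","wrist"]:
    im=manip.camera(n); cv2.imwrite(f"pics/{n}0.png",im)
    c,W=wfc(n); print(n,c["fx"],c["k1"],W[:3,3].round(3),(-W[:3,2]).round(2))
    if n=="wrist": continue
    for t in "lid_round lid_square lid_oblong box_round box_square box_oblong mat block dish tin".split():
        print(t,[(round(d["confidence"],2),list(map(int,d["bbox"]))) for d in manip.outline_of(n,t)])
o=manip.get_obs(); print(o["clock"],pose().round(3))
E
```

```text
scene 491.14574295236145 -0.13690589728780622 [1.024 0.279 0.812] [-0.58 -0.3  -0.76]
lid_round [(0.95, [323, 207, 364, 229]), (0.95, [265, 174, 307, 203]), (0.9, [388, 221, 427, 253]), (0.79, [323, 247, 370, 285])]
lid_square [(0.63, [161, 177, 212, 211])]
lid_oblong [(0.68, [385, 306, 461, 370]), (0.58, [264, 209, 294, 241])]
box_round [(0.65, [173, 203, 219, 239]), (0.37, [384, 304, 462, 368])]
box_square [(0.88, [381, 342, 454, 390])]
box_oblong [(0.96, [309, 243, 380, 313])]
mat [(0.76, [196, 256, 280, 328])]
block [(0.87, [265, 211, 295, 241])]
dish [(0.59, [293, 327, 331, 360])]
tin [(0.76, [418, 272, 450, 309])]
side 523.7266733232676 0.008207649332492652 [0.3   0.671 0.481] [ 0.21 -0.85 -0.48]
lid_round [(0.86, [345, 337, 418, 389]), (0.76, [251, 254, 310, 299]), (0.71, [355, 271, 418, 312]), (0.62, [391, 225, 443, 267])]
lid_square [(0.66, [308, 153, 360, 182]), (0.63, [253, 255, 311, 302])]
lid_oblong [(0.92, [108, 308, 211, 385])]
box_round [(0.62, [308, 173, 356, 223]), (0.62, [229, 266, 330, 345])]
box_square [(0.74, [115, 352, 218, 437])]
box_oblong [(0.67, [229, 267, 329, 348])]
mat [(0.65, [208, 227, 294, 267]), (0.4, [304, 154, 359, 182])]
block [(0.67, [332, 238, 367, 268])]
dish [(0.81, [159, 278, 204, 309])]
tin [(0.73, [253, 368, 310, 426])]
wrist 332.31335353862437 -0.05493238691233472 [ 0.312 -0.546  0.374] [-0.25 -0.11 -0.96]
1.15 [[ 0.917  0.398  0.     0.249]
 [ 0.398 -0.917 -0.    -0.573]
 [ 0.     0.    -1.     0.231]
 [ 0.     0.     0.     1.   ]]
```

View pics/scene0.png

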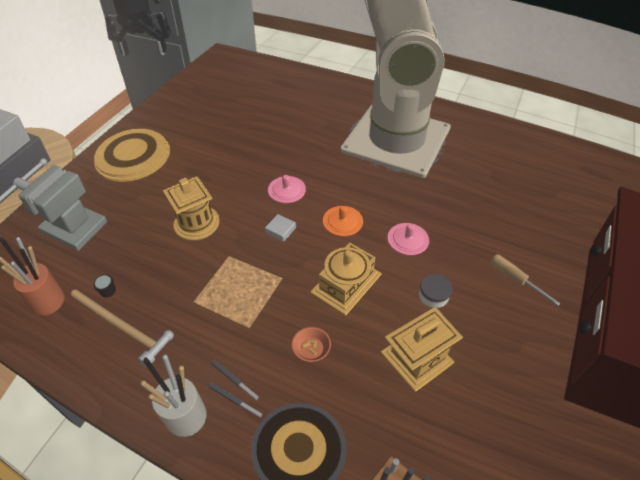

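View pics/side0.png

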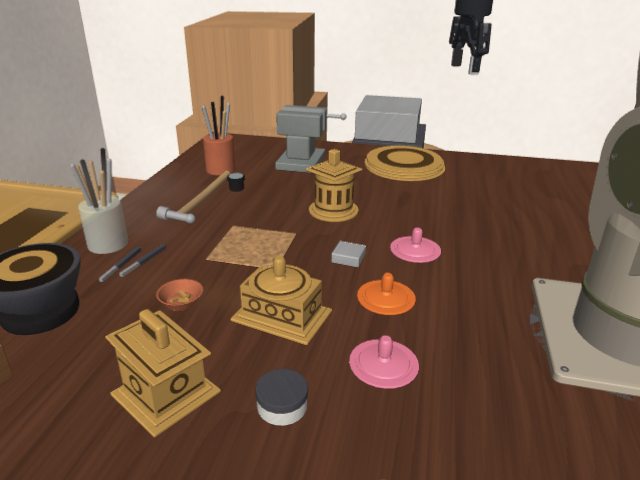

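The scene picture shows three brass stacks: the square lid on the round box (192,205), the round lid on the oblong box (347,268) and the oblong lid on the square box (422,345). Round look-alikes are the pinks at (287,188) and (408,238) and the orange at (343,220). The real round lid is the brass one at (347,262). The brass plate (132,153) and the bowl (298,447) are not lids. The cork mat is at (238,291) and is free.

```bash
python3 - <<'E'
from h import *
pts={"scene":{"sq_knob":(184,181,.132),"rd_knob":(347,250,.102),"ob_knob":(429,326,.117),"mat":(238,291,.003),"block":(281,227,.02),"dish":(311,344,.02),"tin":(435,285,.032)},
"side":{"sq_knob":(334,152,.132),"rd_knob":(279,258,.102),"ob_knob":(151,318,.117),"mat":(252,246,.003),"block":(349,250,.02),"dish":(180,296,.02),"tin":(281,386,.032)}}
for n in pts:
    c,W=wfc(n)
    for k,(u,v,z) in pts[n].items(): print(n,k,backproj((u,v),z,c,W)[0].round(3))
im=cv2.imread("pics/scene0.png"); cv2.imwrite("pics/crop1.png",cv2.resize(im[225:395,290:480],None,fx=4,fy=3.5,interpolation=3)[:600,:800])
print(manip.calibration("wrist")["tool_from_camera"])
E
```

```text
scene sq_knob [ 0.485 -0.299  0.132]
scene rd_knob [0.483 0.068 0.102]
scene ob_knob [0.581 0.258 0.117]
scene mat [ 0.6   -0.114  0.003]
scene block [ 0.424 -0.111  0.02 ]
scene dish [0.648 0.075 0.02 ]
scene tin [0.435 0.237 0.032]
side sq_knob [ 0.482 -0.29   0.132]
side rd_knob [0.487 0.072 0.102]
side ob_knob [0.582 0.256 0.117]
side mat [ 0.597 -0.113  0.003]
side block [ 0.417 -0.113  0.02 ]
side dish [0.642 0.085 0.02 ]
side tin [0.437 0.238 0.032]
[[ 2.90311352e-05  9.62064403e-01  2.72822441e-01  6.85140615e-02]
 [ 9.99999948e-01  5.94253138e-05 -3.15964157e-04 -3.14685136e-04]
 [-3.20190427e-04  2.72822437e-01 -9.62064351e-01 -1.42677645e-01]
 [ 0.00000000e+00  0.00000000e+00  0.00000000e+00  1.00000000e+00]]
```

View pics/crop1.png

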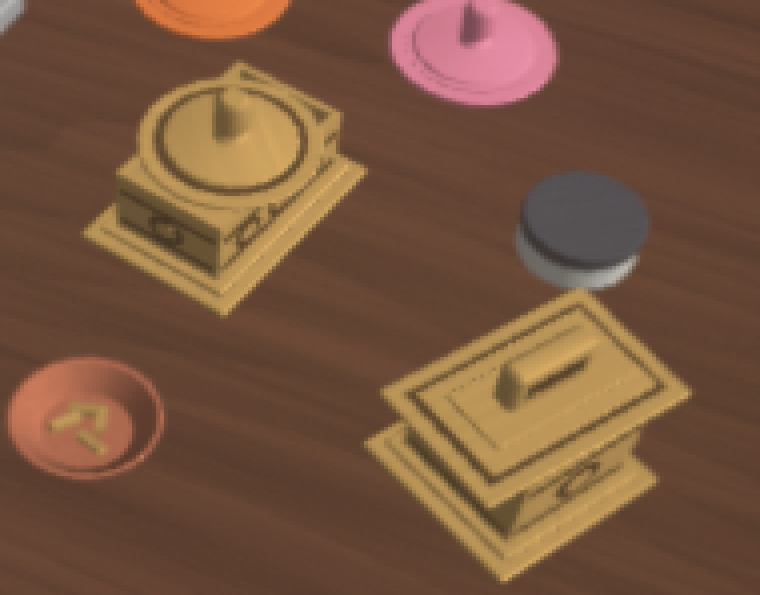

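The crop confirms the brass round lid, with its dome and knob, on the oblong box, and the oblong lid on the square box. Next I'll take wrist views from above each stack.

Emit:
hand_motion --steps '{"ax":[0, 0, 0, 0, 0, 0, 0, 0, 0, 0], "ay":[0, 0, 0, 0, 0, 0, 0, 0, 0, 0], "az":[0, 0, 0, 0, 0, 0, 0, 0, 0, 0], "x":[0.326, 0.326, 0.326, 0.326, 0.326, 0.326, 0.326, 0.326, 0.326, 0.326], "y":[-0.161, -0.161, -0.161, -0.161, -0.161, -0.161, -0.161, -0.161, -0.161, -0.161], "z":[0, 0, 0, 0, 0, 0, 0, 0, 0, 0], "jaw":[1, 1, 1, 1, 1, 1, 1, 1, 1, 1]}'

```text
clock: 2.4
position: [0.4832, -0.2968, 0.2313]
ee_rot: [0.979, 0.203, -0.0, 0.0]
ft_force: [0.3, -0.7, -0.0]
grip_width: 1.0
grasp_force: 0.0
```

```bash
cat > snap.py <<'E'
import sys; from h import *
n=sys.argv[1]; T=pose(); im=manip.camera("wrist"); cv2.imwrite(f"pics/{n}.png",im); np.save(n+"_T.npy",T); print(T.round(4).tolist(), manip.get_obs()["joint_pos"])
E
python3 snap.py w_sq
```

```text
[[0.918, 0.3967, -0.0001, 0.4832], [0.3967, -0.918, -0.0003, -0.2968], [-0.0002, 0.0002, -1.0, 0.2313], [0.0, 0.0, 0.0, 1.0]] [ 0.72109296  0.22115546 -0.29229833  1.60649135  0.06544581  1.32350838
 -0.74305095]
```

View pics/w_sq.png

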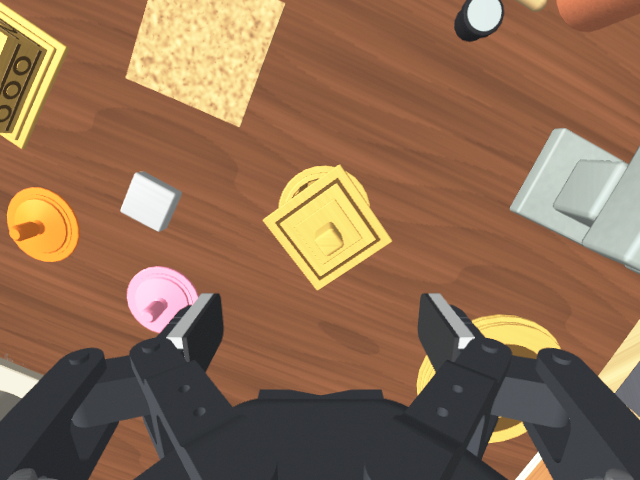

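The wrist view shows the square lid with corners near (339,165), (391,240), (318,290) and (263,221). The round foot shows around (325,200).

Emit:
hand_motion --steps '{"ax":[0, 0, 0, 0, 0, 0, 0, 0, 0, 0, 0, 0, 0], "ay":[0, 0, 0, 0, 0, 0, 0, 0, 0, 0, 0, 0, 0], "az":[0, 0, 0, 0, 0, 0, 0, 0, 0, 0, 0, 0, 0], "x":[0.31, 0.31, 0.31, 0.31, 0.31, 0.31, 0.31, 0.31, 0.31, 0.31, 0.31, 0.31, 0.31], "y":[-0.47, -0.47, -0.47, -0.47, -0.47, -0.47, -0.47, -0.47, -0.47, -0.47, -0.47, -0.47, -0.47], "z":[0, 0, 0, 0, 0, 0, 0, 0, 0, 0, 0, 0, 0], "jaw":[1, 1, 1, 1, 1, 1, 1, 1, 1, 1, 1, 1, 1]}'

```text
clock: 4.08
position: [0.5814, 0.2574, 0.2316]
ee_rot: [0.979, 0.202, 0.0, 0.0]
ft_force: [-0.2, -0.1, -0.1]
grip_width: 1.0
grasp_force: 0.0
```

```bash
python3 snap.py w_ob
```

```text
[[0.918, 0.3965, 0.0006, 0.5814], [0.3965, -0.918, -0.0006, 0.2574], [0.0004, 0.0008, -1.0, 0.2316], [0.0, 0.0, 0.0, 1.0]] [-0.02558404  0.42484749 -0.6284278   1.40304674  0.24943681  1.39305503
 -1.81804078]
```

View pics/w_ob.png

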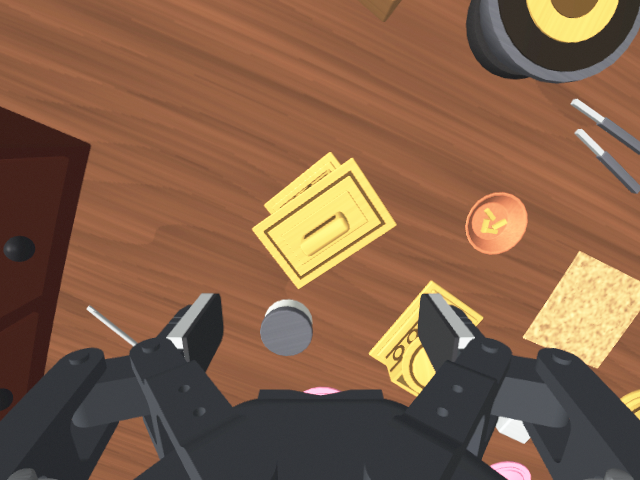

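The oblong lid's corners are near (352,158), (395,224), (299,288) and (253,230). The square foot shows behind it at (300,185).

Emit:
hand_motion --steps '{"ax":[0, 0, 0, 0, 0, 0, 0, 0], "ay":[0, 0, 0, 0, 0, 0, 0, 0], "az":[0, 0, 0, 0, 0, 0, 0, 0], "x":[-0.162, -0.162, -0.162, -0.162, -0.162, -0.162, -0.162, -0.162], "y":[0.134, 0.134, 0.134, 0.134, 0.134, 0.134, 0.134, 0.134], "z":[0, 0, 0, 0, 0, 0, 0, 0], "jaw":[1, 1, 1, 1, 1, 1, 1, 1]}'

```text
clock: 5.12
position: [0.4859, 0.0723, 0.2311]
ee_rot: [0.979, 0.204, -0.0, -0.0]
ft_force: [-0.1, -0.1, 0.0]
grip_width: 1.0
grasp_force: 0.0
```

```bash
python3 snap.py w_rd
```

```text
[[0.9166, 0.3997, -0.0003, 0.4859], [0.3997, -0.9166, 0.0004, 0.0723], [-0.0002, -0.0005, -1.0, 0.2311], [0.0, 0.0, 0.0, 1.0]] [ 0.33233767  0.07522173 -0.59344807  1.77779349  0.04325443  1.30191279
 -1.43120583]
```

View pics/w_rd.png

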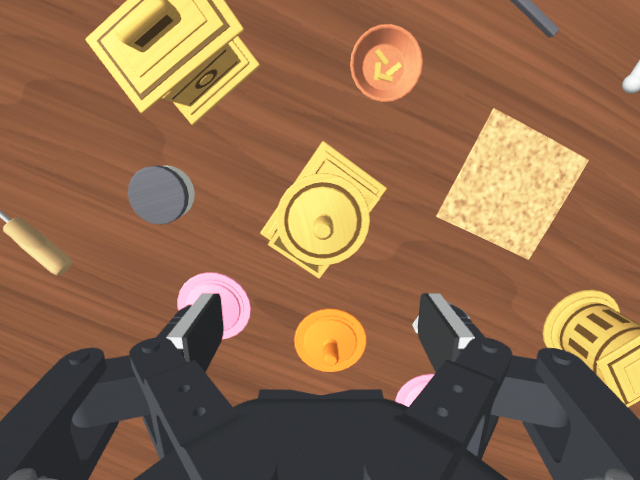

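The round lid's knob is at (322,226) on the oblong box, and the mat is clear at (512,185). Next I'll fit the stack poses to the brass silhouettes.

```bash
cat > fit.py <<'E'
from h import *
from scipy.optimize import minimize
def seg(im,uv):
    h=cv2.cvtColor(im,cv2.COLOR_BGR2HSV); m=((h[...,0]>=16)&(h[...,0]<=34)&(h[...,1]>70)&(h[...,2]>40)).astype(np.uint8)
    m=cv2.morphologyEx(m,cv2.MORPH_OPEN,np.ones((3,3)))
    cs,_=cv2.findContours(m,0,1); cs=[c for c in cs if cv2.contourArea(c)>150]
    c=max(cs,key=lambda c:cv2.pointPolygonTest(c,tuple(map(float,uv)),True)); o=np.zeros(m.shape,np.uint8); cv2.drawContours(o,[c],-1,1,-1); return o
def sh(w,d=None):
    if d is None: a=np.linspace(0,2*np.pi,48,endpoint=False); return np.c_[np.cos(a),np.sin(a)]*w/2
    return np.array([[1,1],[-1,1],[-1,-1],[1,-1]])*[w/2,d/2]
def prism(s,z0,z1,x,y,t):
    r=s@np.array([[np.cos(t),np.sin(t)],[-np.sin(t),np.cos(t)]])+[x,y]
    return np.r_[np.c_[r,np.full(len(r),z0)],np.c_[r,np.full(len(r),z1)]]
S=8
def render(parts,c,W,shape=(480,640)):
    m=np.zeros((shape[0],shape[1]),np.uint8)
    for P in parts:
        hull=cv2.convexHull(project(P,c,W).astype(np.float32))
        cv2.fillConvexPoly(m,np.round(hull*256).astype(np.int32),255,cv2.LINE_AA,8)
    return m.astype(float)/255
BOX={"round":(sh(104),sh(78),.09),"square":(sh(96,96),sh(70,70),.075),"oblong":(sh(126,88),sh(100,62),.06)}
LID={"round":(sh(90),sh(18)),"square":(sh(82,82),sh(18,18)),"oblong":(sh(112,74),sh(44,14))}
def parts(b,l,p,zl=None):
    x,y,t,lx,ly,lt=p; f,s,h=BOX[b]; out=[prism(f/1e3,0,.006,x,y,t),prism(s/1e3,0,h,x,y,t)]
    if l: o=h-.008; a,k=LID[l]; out+=[prism(a/1e3,o+.008,o+.012,lx,ly,lt),prism(k/1e3,o+.018,o+.05,lx,ly,lt)]
    return out
def fit(b,l,views,p0):
    def cost(q):
        p=np.array(q)*[.01,.01,.2,.01,.01,.2]; s=0
        for m,c,W in views: r=render(parts(b,l,p),c,W); s+=np.abs(r-m).sum()/m.sum()
        return s
    best=None; p0=np.array(p0)/[.01,.01,.2,.01,.01,.2]
    for k in range(3):
        sx=np.vstack([p0]+[p0+np.eye(6)[i]*(1 if k%2==0 else -1) for i in range(6)])
        r=minimize(cost,p0,method="Nelder-Mead",options=dict(initial_simplex=sx,maxfev=600,xatol=1e-3,fatol=1e-5)); p0=r.x
    return r.x*[.01,.01,.2,.01,.01,.2],r.fun
E
cat > run1.py <<'E'
from fit import *
import pickle
J={"sq":("round","square",(327,235),(192,190),(334,200),(.483,-.295,0,.483,-.295,.6)),
"rd":("oblong","round",(322,240),(347,270),(280,290),(.485,.07,.9,.485,.07,0)),
"ob":("square","oblong",(325,225),(425,340),(160,350),(.581,.257,.9,.581,.257,.9))}
for k,(b,l,uw,us,ud,p0) in J.items():
    V=[]
    for n,f,uv in (("wrist",f"w_{k}",uw),("scene","scene0",us),("side","side0",ud)):
        c=manip.calibration(n); W=np.load(f"w_{k}_T.npy")@np.array(c["tool_from_camera"]) if n=="wrist" else np.array(c["world_from_camera"])
        m=seg(cv2.imread(f"pics/{f}.png"),uv); V.append((m,c,W))
    best=None
    T=pose()
    for dt in (0,-.5,.6):
        for dl in ((0,-.6,.6)):
            q=np.array(p0); 
            if dt and b=="round": continue
            if dl and l=="round": continue
            q[2]+=dt; q[5]+=dl
            if l=="oblong" and (dl!=dt): continue
            r=fit(b,l,V,q)
            if best is None or r[1]<best[1]: best=r
    print(k,best[0].round(4),round(best[1],4),[round(fit(b,l,[v],best[0])[1],3) for v in V[:0]],[int(v[0].sum()) for v in V])
    r=[]
    for i,(n,f) in enumerate((("wrist",f"w_{k}"),("scene","scene0"),("side","side0"))):
        im=cv2.imread(f"pics/{f}.png"); a=(render(parts(b,l,best[0]),*V[i][1:])>.5).astype(np.uint8)
        for mm,col in ((V[i][0],(0,0,255)),(a,(255,0,0))):
            cs,_=cv2.findContours(mm,0,1); cv2.drawContours(im,cs,-1,col,1)
        ys,xs=np.where(V[i][0]); cy,cx=int(ys.mean()),int(xs.mean()); r.append(cv2.resize(cv2.getRectSubPix(im,(130,130),(cx,cy)),(260,195)))
    globals().setdefault("rows",[]).append(np.hstack(r))
cv2.imwrite("pics/fit1.png",np.vstack(rows))
c=manip.calibration("wrist")
W=np.load("w_rd_T.npy")@np.array(c["tool_from_camera"])
print("mat",backproj([(494,109),(588,160),(529,259),(437,215)],.003,c,W)[:,:2].round(3).tolist())
E
time python3 run1.py
```

```text
sq [ 0.482  -0.3023 -0.1914  0.4847 -0.3026  1.0251] 0.1701 [] [9622, 2389, 2589]
rd [0.4853 0.0699 2.9374 0.4876 0.0717 0.0058] 0.132 [] [9631, 2988, 5576]
ob [ 0.58    0.2536  1.0702  0.5813  0.2548 -0.5515] 0.1267 [] [10956, 3936, 8840]
mat [[0.66, -0.054], [0.66, -0.182], [0.531, -0.182], [0.533, -0.052]]
real	2m33.024s
user	1m20.979s
sys	1m3.651s
```

View pics/fit1.png

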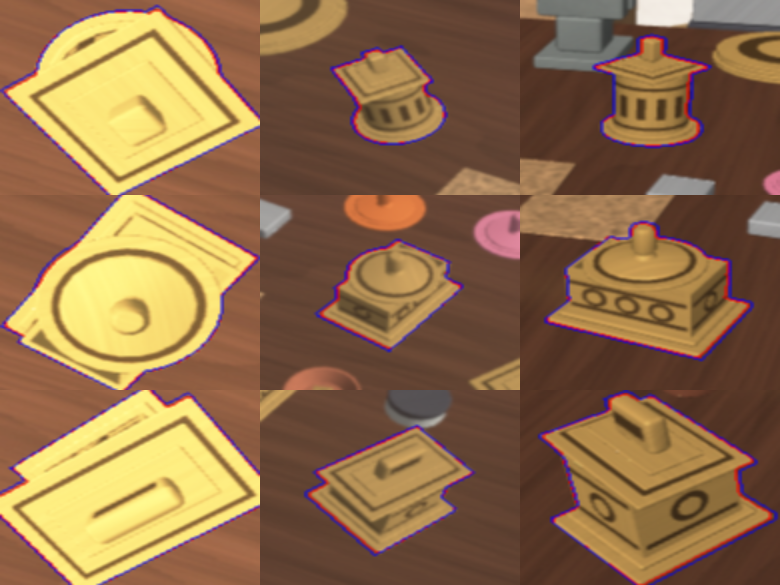

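The fits match all views, and the mat is empty, centred at (0.596, -0.117). Now I'll grasp the round lid.

Emit:
hand_motion --steps '{"ax":[0, 0, 0, 0, 0, 0, 0, 0, 0, 0, 0, 0, 0, 0], "ay":[0, 0, 0, 0, 0, 0, 0, 0, 0, 0, 0, 0, 0, 0], "az":[0, 0, 0, 0, 0, 0, 0, 0, 0, 0, 0, 0, 0, 0], "x":[0.0013, 0.0013, 0.0013, 0.0013, 0.0013, 0.0013, 0.0013, 0.0013, 0.0013, 0.0013, 0.0013, 0.0013, 0.0013, 0.0013], "y":[0.0012, 0.0012, 0.0012, 0.0012, 0.0012, 0.0012, 0.0012, 0.0012, 0.0012, 0.0012, 0.0012, 0.0012, 0.0012, 0.0012], "z":[0.05, 0.1, 0.13, 0.154, 0.154, 0.154, 0.154, 0.154, 0.154, 0.154, 0.154, 0.154, 0.154, 0.154], "jaw":[1, 1, 1, 1, 1, 1, 0, 0, 0, 0, 0, 0, 0, 0]}' --clamp_n 40

```text
clock: 6.92
position: [0.4876, 0.0708, 0.0776]
ee_rot: [0.979, 0.203, 0.0, 0.0]
ft_force: [-2.5, -1.0, 6.3]
grip_width: 0.194
grasp_force: 38.9
```

The manual's scale: turns go in shares of 4 rad. Converting my numbers, 0.96 rad is 0.24.

Emit:
hand_motion --steps '{"ax":[0, 0, 0, 0, 0, 0, 0, 0, 0, 0, 0, 0, 0, 0, 0, 0, 0, 0], "ay":[0, 0, 0, 0, 0, 0, 0, 0, 0, 0, 0, 0, 0, 0, 0, 0, 0, 0], "az":[0, 0, 0.0375, 0.08, 0.125, 0.165, 0.205, 0.24, 0.24, 0.24, 0.24, 0.24, 0.24, 0.24, 0.24, 0.24, 0.24, 0.24], "x":[0, 0, 0, 0.01, 0.015, 0.02, 0.0244, 0.0244, 0.0244, 0.0244, 0.0244, 0.0244, 0.0244, 0.0244, 0.0244, 0.0244, 0.0244, 0.0244], "y":[0, 0, 0.03, 0.08, 0.13, 0.17, 0.2, 0.2159, 0.2159, 0.2159, 0.2159, 0.2159, 0.2159, 0.2159, 0.2159, 0.2159, 0.2159, 0.2159], "z":[-0.02, -0.06, -0.083, -0.083, -0.083, -0.083, -0.083, -0.083, -0.06, -0.02, 0.015, 0.034, 0.042, 0.0475, 0.0475, 0.0475, 0.0475, 0.0475], "jaw":[0, 0, 0, 0, 0, 0, 0, 0, 0, 0, 0, 0, 0, 0, 0, 0, 0, 0]}'

```text
clock: 9.18
position: [0.596, -0.1175, 0.0301]
ee_rot: [0.962, -0.272, 0.0, 0.0]
ft_force: [1.0, 0.3, -1.2]
grip_width: 0.193
grasp_force: 39.1
```

Emit:
hand_motion --steps '{"ax":[0, 0, 0, 0, 0, 0, 0, 0, 0, 0, 0, 0, 0, 0, 0, 0, 0, 0, 0], "ay":[0, 0, 0, 0, 0, 0, 0, 0, 0, 0, 0, 0, 0, 0, 0, 0, 0, 0, 0], "az":[0, 0, 0, 0, 0, 0, 0, 0, 0, 0, 0, 0, 0, 0, 0, 0, 0, 0, 0], "x":[0, 0, 0, 0, 0, 0, 0, 0, 0, 0, -0.02, -0.055, -0.09, -0.125, -0.16, -0.19, -0.2074, -0.2074, -0.2074], "y":[0, 0, 0, 0, 0, 0, 0, 0, 0, 0, -0.03, -0.08, -0.13, -0.18, -0.23, -0.28, -0.3095, -0.3095, -0.3095], "z":[0.001, 0.002, 0.002, 0.002, 0.002, 0.002, 0.002, 0.002, -0.03, -0.08, -0.13, -0.14, -0.14, -0.14, -0.14, -0.14, -0.14, -0.14, -0.14], "jaw":[0, 0, 0, 0.3, 0.5, 1, 1, 1, 1, 1, 1, 1, 1, 1, 1, 1, 1, 1, 1]}'

```text
clock: 11.55
position: [0.5795, 0.2592, 0.1699]
ee_rot: [0.963, -0.269, 0.0, -0.0]
ft_force: [-0.6, -0.5, -0.9]
grip_width: 0.999
grasp_force: 0.0
```

```bash
python3 - <<'E'
from h import *
im=manip.camera("scene"); cv2.imwrite("pics/s1.png",im); cv2.imwrite("pics/s1c.png",cv2.resize(im[150:400,150:490],None,fx=2.2,fy=2.2,interpolation=3))
E
```

```text
(no output)
```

View pics/s1c.png

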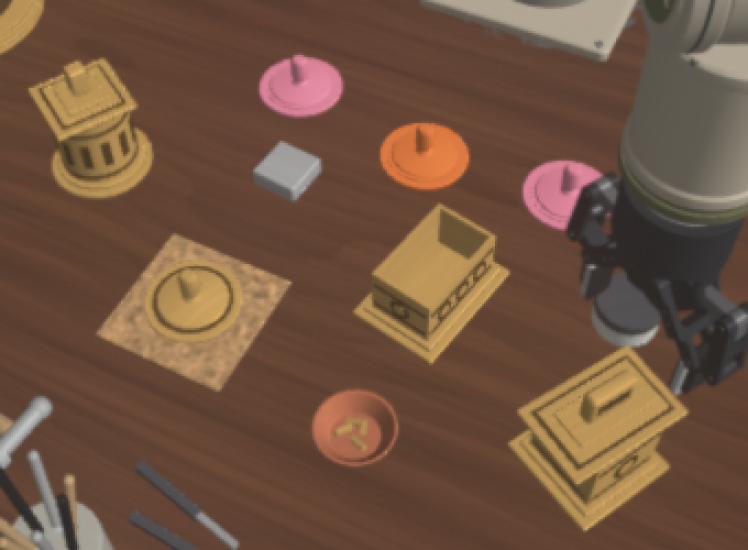

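The round lid lies flat on the mat. Next is the oblong lid.

Emit:
hand_motion --steps '{"ax":[0, 0, 0, 0, 0, 0, 0, 0, 0, 0, 0, 0, 0, 0], "ay":[0, 0, 0, 0, 0, 0, 0, 0, 0, 0, 0, 0, 0, 0], "az":[0, 0, 0, 0, 0, 0, 0, 0, 0, 0, 0, 0, 0, 0], "x":[0, 0, 0, 0, 0, 0, 0, 0, 0, 0, 0, 0, 0, 0], "y":[0, 0, 0, 0, 0, 0, 0, 0, 0, 0, 0, 0, 0, 0], "z":[0, 0.03, 0.06, 0.0765, 0.0765, 0.0765, 0.0765, 0.0765, 0.0765, 0.0765, 0.0765, 0.0765, 0.0765, 0.0765], "jaw":[1, 1, 1, 1, 1, 1, 0, 0, 0, 0, 0, 0, 0, 0]}' --clamp_n 40

```text
clock: 13.35
position: [0.581, 0.255, 0.0935]
ee_rot: [0.962, -0.272, 0.0, -0.0]
ft_force: [-0.6, -0.2, 3.4]
grip_width: 0.159
grasp_force: 40.3
```

In the tool's units: -0.347 rad is -0.0868.

Emit:
hand_motion --steps '{"ax":[0, 0, 0, 0, 0, 0, 0, 0, 0, 0, 0, 0, 0, 0, 0, 0, 0, 0], "ay":[0, 0, 0, 0, 0, 0, 0, 0, 0, 0, 0, 0, 0, 0, 0, 0, 0, 0], "az":[0, 0, -0.0125, -0.0375, -0.0625, -0.0868, -0.0868, -0.0868, -0.0868, -0.0868, -0.0868, -0.0868, -0.0868, -0.0868, -0.0868, -0.0868, -0.0868, -0.0868], "x":[0, 0, 0, 0.005, 0.01, 0.0154, 0.0154, 0.0154, 0.0154, 0.0154, 0.0154, 0.0154, 0.0154, 0.0154, 0.0154, 0.0154, 0.0154, 0.0154], "y":[0, 0, 0.03, 0.08, 0.13, 0.175, 0.2, 0.2078, 0.2078, 0.2078, 0.2078, 0.2078, 0.2078, 0.2078, 0.2078, 0.2078, 0.2078, 0.2078], "z":[-0.02, -0.05, -0.07, -0.07, -0.07, -0.07, -0.07, -0.07, -0.07, -0.05, -0.02, -0.005, 0.005, 0.01, 0.0135, 0.015, 0.015, 0.015], "jaw":[0, 0, 0, 0, 0, 0, 0, 0, 0, 0, 0, 0, 0, 0, 0, 0, 0, 0]}'

```text
clock: 15.6
position: [0.4855, 0.0696, 0.0786]
ee_rot: [0.995, -0.101, 0.0, -0.0]
ft_force: [0.4, 0.3, -1.7]
grip_width: 0.154
grasp_force: 39.8
```

In the tool's units: 0.344 rad is 0.086.

Emit:
hand_motion --steps '{"ax":[0, 0, 0, 0, 0, 0, 0, 0, 0, 0, 0, 0, 0, 0, 0, 0, 0, 0, 0], "ay":[0, 0, 0, 0, 0, 0, 0, 0, 0, 0, 0, 0, 0, 0, 0, 0, 0, 0, 0], "az":[0, 0, 0, 0, 0, 0, 0, 0, 0, 0.025, 0.05, 0.075, 0.086, 0.086, 0.086, 0.086, 0.086, 0.086, 0.086], "x":[0, 0, 0, 0, 0, 0, 0, 0, 0.005, 0.02, 0.03, 0.04, 0.05, 0.06, 0.074, 0.074, 0.074, 0.074, 0.074], "y":[0, 0, 0, 0, 0, 0, 0, 0, 0.03, 0.08, 0.13, 0.18, 0.24, 0.3, 0.35, 0.3648, 0.3648, 0.3648, 0.3648], "z":[0.001, 0.001, 0.001, 0.001, 0.001, 0.001, -0.03, -0.08, -0.105, -0.105, -0.105, -0.105, -0.105, -0.105, -0.105, -0.105, -0.105, -0.105, -0.105], "jaw":[0, 0.3, 0.5, 1, 1, 1, 1, 1, 1, 1, 1, 1, 1, 1, 1, 1, 1, 1, 1]}'

```text
clock: 17.98
position: [0.4848, -0.301, 0.1834]
ee_rot: [0.963, -0.269, 0.0, -0.0]
ft_force: [-0.0, 0.3, -0.0]
grip_width: 1.001
grasp_force: 0.0
```

```bash
python3 - <<'E'
from h import *
im=manip.camera("scene"); cv2.imwrite("pics/s2.png",im); cv2.imwrite("pics/side2.png",manip.camera("side")); cv2.imwrite("pics/s2c.png",cv2.resize(im[150:400,150:490],None,fx=2.2,fy=2.2,interpolation=3)); print(manip.get_obs()["joint_pos"])
E
```

```text
[ 0.13487804  0.24923951  0.40135569  1.69365504 -0.10329058  1.21928526
 -1.55569864]
```

View pics/s2c.png

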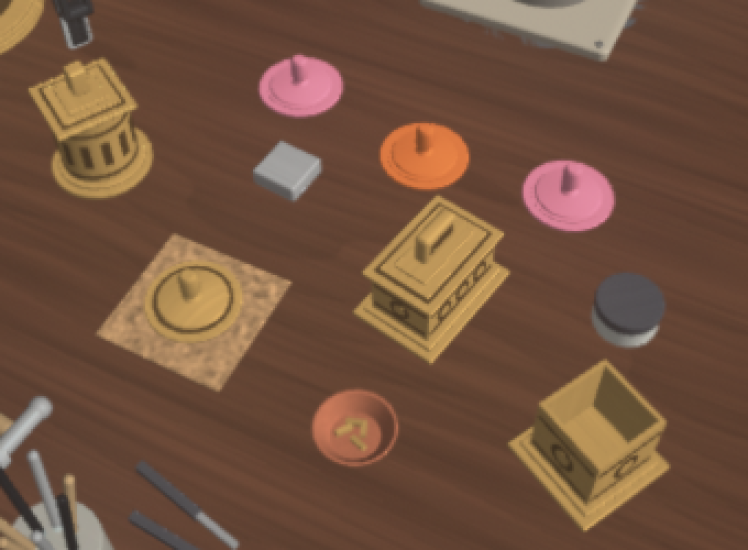

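The oblong lid is seated and aligned. Next is the square lid.

Emit:
hand_motion --steps '{"ax":[0, 0, 0, 0, 0, 0, 0, 0, 0, 0, 0, 0, 0, 0], "ay":[0, 0, 0, 0, 0, 0, 0, 0, 0, 0, 0, 0, 0, 0], "az":[0, 0, 0, 0, 0, 0, 0, 0, 0, 0, 0, 0, 0, 0], "x":[0, 0, 0, 0, 0, 0, 0, 0, 0, 0, 0, 0, 0, 0], "y":[0, 0, 0, 0, 0, 0, 0, 0, 0, 0, 0, 0, 0, 0], "z":[0, 0.03, 0.06, 0.076, 0.076, 0.076, 0.076, 0.076, 0.076, 0.076, 0.076, 0.076, 0.076, 0.076], "jaw":[1, 1, 1, 1, 1, 1, 0, 0, 0, 0, 0, 0, 0, 0]}' --clamp_n 40

```text
clock: 19.82
position: [0.4843, -0.3027, 0.1076]
ee_rot: [0.963, -0.27, 0.0, 0.0]
ft_force: [-1.5, 0.0, 5.2]
grip_width: 0.201
grasp_force: 40.2
```

In the tool's units: -0.046 rad is -0.0115.

Emit:
hand_motion --steps '{"ax":[0, 0, 0, 0, 0, 0, 0, 0, 0, 0, 0, 0, 0, 0, 0, 0, 0], "ay":[0, 0, 0, 0, 0, 0, 0, 0, 0, 0, 0, 0, 0, 0, 0, 0, 0], "az":[0, 0, 0, -0.0115, -0.0115, -0.0115, -0.0115, -0.0115, -0.0115, -0.0115, -0.0115, -0.0115, -0.0115, -0.0115, -0.0115, -0.0115, -0.0115], "x":[0, 0, -0.01, -0.026, -0.044, -0.062, -0.08, -0.098, -0.116, -0.134, -0.152, -0.17, -0.19, -0.2, -0.2071, -0.2071, -0.2071], "y":[0, 0, -0.02, -0.066, -0.112, -0.158, -0.204, -0.25, -0.296, -0.342, -0.388, -0.434, -0.48, -0.51, -0.5251, -0.5251, -0.5251], "z":[-0.02, -0.05, -0.075, -0.075, -0.075, -0.075, -0.075, -0.075, -0.075, -0.075, -0.075, -0.075, -0.075, -0.075, -0.075, -0.075, -0.075], "jaw":[0, 0, 0, 0, 0, 0, 0, 0, 0, 0, 0, 0, 0, 0, 0, 0, 0]}'

```text
clock: 21.95
position: [0.5808, 0.2516, 0.1822]
ee_rot: [0.969, -0.249, 0.0, 0.001]
ft_force: [0.0, 0.0, -1.8]
grip_width: 0.202
grasp_force: 39.5
```

Emit:
hand_motion --steps '{"ax":[0, 0, 0, 0, 0, 0, 0, 0, 0], "ay":[0, 0, 0, 0, 0, 0, 0, 0, 0], "az":[0, 0, 0, 0, 0, 0, 0, 0, 0], "x":[0, 0, 0, 0, 0, 0, 0, 0, 0], "y":[0, 0, 0, 0, 0, 0, 0, 0, 0], "z":[0.03, 0.06, 0.07, 0.08, 0.085, 0.0885, 0.09, 0.09, 0.09], "jaw":[0, 0, 0, 0, 0, 0, 0, 0, 0]}'

```text
clock: 23.08
position: [0.5807, 0.2537, 0.0926]
ee_rot: [0.969, -0.248, 0.0, -0.0]
ft_force: [-0.3, 0.1, -0.1]
grip_width: 0.204
grasp_force: 39.6
```

Emit:
hand_motion --steps '{"ax":[0, 0, 0, 0, 0, 0, 0, 0, 0, 0, 0, 0, 0, 0, 0, 0, 0, 0], "ay":[0, 0, 0, 0, 0, 0, 0, 0, 0, 0, 0, 0, 0, 0, 0, 0, 0, 0], "az":[0, 0, 0, 0, 0, 0, 0, 0, 0, 0, 0, 0, 0, 0, 0, 0, 0, 0], "x":[0, 0, 0, 0, 0, 0, 0, 0, 0.02, 0.05, 0.08, 0.11, 0.14, 0.17, 0.1917, 0.1917, 0.1917, 0.1917], "y":[0, 0, 0, 0, 0, 0, 0, 0, 0.03, 0.08, 0.13, 0.18, 0.23, 0.28, 0.3183, 0.3183, 0.3183, 0.3183], "z":[0.001, 0.001, 0.001, 0.001, 0.001, 0.001, -0.03, -0.07, -0.085, -0.085, -0.085, -0.085, -0.085, -0.06, -0.03, -0.02, -0.02, -0.02], "jaw":[0, 0.3, 0.5, 1, 1, 1, 1, 1, 1, 1, 1, 1, 1, 1, 1, 1, 1, 1]}'

```text
clock: 25.32
position: [0.5966, -0.1159, 0.1132]
ee_rot: [0.969, -0.247, 0.001, -0.0]
ft_force: [0.7, 0.3, 0.8]
grip_width: 1.001
grasp_force: 0.0
```

```bash
python3 snap.py w_mat
python3 - <<'E'
from h import *
from fit import seg
c=manip.calibration("wrist")
im=manip.camera("scene"); cv2.imwrite("pics/s3.png",im); cv2.imwrite("pics/side3.png",manip.camera("side")); cv2.imwrite("pics/s3c.png",np.hstack([cv2.resize(im[170:410,290:490],(400,480)),cv2.resize(cv2.imread("pics/w_mat.png"),(400,480))]))
E
```

```text
[[0.8781, -0.4784, 0.0014, 0.5966], [-0.4784, -0.8781, 0.0005, -0.1159], [0.001, -0.0011, -1.0, 0.1132], [0.0, 0.0, 0.0, 1.0]] [-0.06535629  0.38417292  0.22708192  1.66216425 -0.09526809  1.10445532
 -1.88120985]
```

View pics/s3c.png

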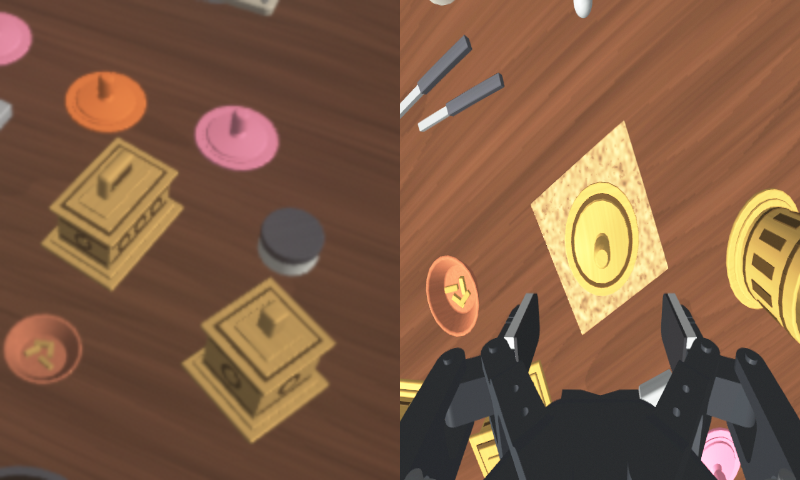

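The square and oblong lids are seated and aligned. The round lid sits centred on the mat under the gripper, so I'll grasp it.

Emit:
hand_motion --steps '{"ax":[0, 0, 0, 0, 0, 0, 0, 0, 0, 0, 0, 0, 0, 0], "ay":[0, 0, 0, 0, 0, 0, 0, 0, 0, 0, 0, 0, 0, 0], "az":[0, 0, 0, 0, 0, 0, 0, 0, 0, 0, 0, 0, 0, 0], "x":[0, 0, 0, 0, 0, 0, 0, 0, 0, 0, 0, 0, 0, 0], "y":[0, 0, 0, 0, 0, 0, 0, 0, 0, 0, 0, 0, 0, 0], "z":[0, 0.04, 0.07, 0.0845, 0.0845, 0.0845, 0.0845, 0.0845, 0.0845, 0.0845, 0.0845, 0.0845, 0.0845, 0.0845], "jaw":[1, 1, 1, 1, 1, 1, 0, 0, 0, 0, 0, 0, 0, 0]}' --clamp_n 40

```text
clock: 27.22
position: [0.5959, -0.1176, 0.028]
ee_rot: [0.969, -0.248, 0.0, -0.0]
ft_force: [-1.2, 0.7, 4.5]
grip_width: 0.194
grasp_force: 39.1
```

```bash
python3 - <<'E'
from fit import *
V=[]
for n,f,uv in (("scene","s3",(192,205)),("side","side3",(334,200))):
    c,W=wfc(n); V.append((seg(cv2.imread(f"pics/{f}.png"),uv),c,W))
p,f=fit("round",None,V,(.482,-.302,0,0,0,0)); print(p[:2].round(4),f)
T=pose(); print((T[:3,:3].T@(np.r_[p[:2],.108]-T[:3,3])).round(4))
E
```

```text
[ 0.4835 -0.3025] 0.6278384191924006
[-0.0098  0.2161 -0.08  ]
```

Emit:
hand_motion --steps '{"ax":[0, 0, 0, 0, 0, 0, 0, 0, 0, 0, 0, 0], "ay":[0, 0, 0, 0, 0, 0, 0, 0, 0, 0, 0, 0], "az":[0, 0, 0, 0, 0, 0, 0, 0, 0, 0, 0, 0], "x":[0, 0, 0, 0, -0.002, -0.004, -0.008, -0.0108, -0.0108, -0.0108, -0.0108, -0.0108], "y":[0, 0, 0, 0.02, 0.06, 0.11, 0.16, 0.195, 0.2165, 0.2165, 0.2165, 0.2165], "z":[-0.02, -0.06, -0.11, -0.145, -0.145, -0.145, -0.145, -0.145, -0.145, -0.145, -0.145, -0.145], "jaw":[0, 0, 0, 0, 0, 0, 0, 0, 0, 0, 0, 0]}'

```text
clock: 28.72
position: [0.483, -0.3011, 0.1729]
ee_rot: [0.969, -0.247, 0.0, -0.0]
ft_force: [0.6, 0.4, -2.6]
grip_width: 0.195
grasp_force: 39.3
```

```bash
python3 snap.py w_fin; cp pics/w_fin.png pics/w_fin_v.png
```

```text
[[0.8779, -0.4788, 0.0002, 0.483], [-0.4788, -0.8779, 0.0003, -0.3011], [-0.0, -0.0004, -1.0, 0.1729], [0.0, 0.0, 0.0, 1.0]] [ 0.17847912  0.25206229  0.35058005  1.70813397 -0.0923519   1.1976766
 -1.51775844]
```

View pics/w_fin.png

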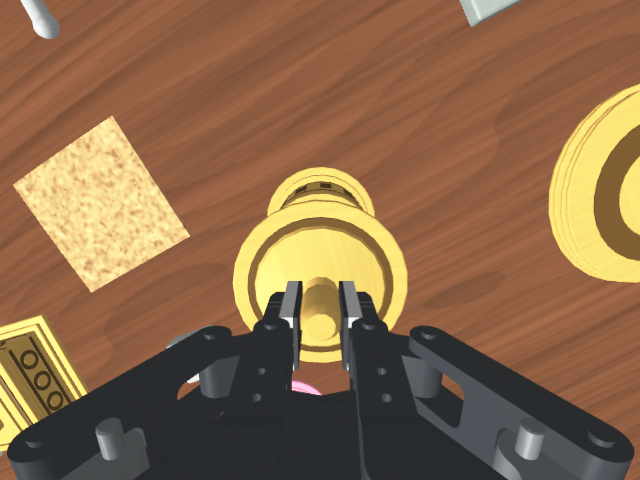

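The held round lid at (320,285) lines up with the round foot at (321,195), so I'll lower it.

Emit:
hand_motion --steps '{"ax":[0, 0, 0, 0, 0, 0, 0, 0, 0], "ay":[0, 0, 0, 0, 0, 0, 0, 0, 0], "az":[0, 0, 0, 0, 0, 0, 0, 0, 0], "x":[0, 0, 0, 0, 0, 0, 0, 0, 0], "y":[0, 0, 0, 0, 0, 0, 0, 0, 0], "z":[0.02, 0.04, 0.052, 0.06, 0.064, 0.0655, 0.0662, 0.0662, 0.0662], "jaw":[0, 0, 0, 0, 0, 0, 0, 0, 0]}'

```text
clock: 29.9
position: [0.4825, -0.3025, 0.107]
ee_rot: [0.969, -0.248, 0.0, 0.0]
ft_force: [0.3, 0.7, 0.3]
grip_width: 0.195
grasp_force: 39.4
```

Emit:
hand_motion --steps '{"ax":[0, 0, 0, 0, 0, 0, 0, 0, 0, 0, 0, 0], "ay":[0, 0, 0, 0, 0, 0, 0, 0, 0, 0, 0, 0], "az":[0, 0, 0, 0, 0, 0, 0, 0, 0, 0, 0, 0], "x":[0, 0, 0, 0, 0, 0, 0, 0, 0, 0, 0, 0], "y":[0, 0, 0, 0, 0, 0, 0, 0, 0, 0, 0, 0], "z":[0.0005, 0.0005, 0.0005, 0.0005, 0.0005, 0.0005, -0.03, -0.08, -0.12, -0.13, -0.13, -0.13], "jaw":[0, 0.3, 0.5, 1, 1, 1, 1, 1, 1, 1, 1, 1]}'

```text
clock: 31.4
position: [0.4817, -0.302, 0.2351]
ee_rot: [0.969, -0.248, -0.001, -0.0]
ft_force: [-0.2, -1.0, -0.2]
grip_width: 0.999
grasp_force: 0.0
```

```bash
python3 snap.py w_end
cat > run2.py <<'E'
from fit import *
imS=manip.camera("scene"); imD=manip.camera("side"); imW=cv2.imread("pics/w_end.png")
cv2.imwrite("pics/sceneE.png",imS); cv2.imwrite("pics/sideE.png",imD)
c=manip.calibration("wrist"); W=np.load("w_end_T.npy")@np.array(c["tool_from_camera"])
J=[("round",(.4825,-.3023,0)),("square",(.58,.2536,-.5)),("oblong",(.4853,.0699,-.204))]
for b,p in J:
    V=[]
    for n,im in (("scene",imS),("side",imD)):
        cc,w=wfc(n); V.append((seg(im,project([[p[0],p[1],BOX[b][2]]],cc,w)[0]),cc,w))
    if b=="round": V.append((seg(imW,project([[p[0],p[1],BOX[b][2]+.01]],c,W)[0]),c,W))
    r,f=fit(b,b,V,p+p); print(b,r.round(4),round(f,3),"off mm",((r[3:5]-r[:2])*1e3).round(1),"dyaw",round(r[5]-r[2],3))
E
python3 run2.py
python3 -c "
import cv2,numpy as np
a=cv2.imread('pics/sceneE.png')[150:400,150:490];b=cv2.imread('pics/sideE.png')[140:440,90:450]
cv2.imwrite('pics/end.png',np.hstack([cv2.resize(a,(400,400)),cv2.resize(b,(400,400))]))"
```

```text
[[0.8771, -0.4804, -0.0021, 0.4817], [-0.4804, -0.8771, 0.0009, -0.302], [-0.0022, 0.0003, -1.0, 0.2351], [0.0, 0.0, 0.0, 1.0]] [ 0.17008173  0.20712046  0.35955776  1.62615378 -0.07434183  1.32421035
 -1.53107659]
round [ 0.4817 -0.3016  0.1999  0.4828 -0.3023 -0.0444] 0.167 off mm [ 1.1 -0.6] dyaw -0.244
square [ 0.5801  0.2539 -0.4986  0.5823  0.2548 -0.4927] 0.106 off mm [2.2 0.9] dyaw 0.006
oblong [ 0.4856  0.0696 -0.1939  0.4877  0.072  -0.2068] 0.104 off mm [2.  2.4] dyaw -0.013
```

View pics/end.png

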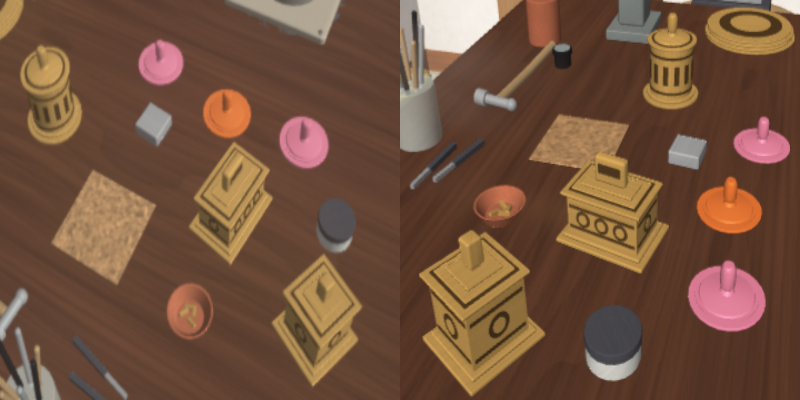

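All three lids are seated level, within about 3 mm of centre and in line with their boxes. The bystanders haven't moved and the gripper is clear.

```bash
python3 -c "from workcell import manip; print(manip.hand_in())"
```

```text
the job is handed in; nothing more can be done
None
```

I handed the job in at about 31 s with each lid on the box of its own shape: final camera fits put all three within about 3 mm of centre and the square and oblong lids within 0.02 rad of their boxes; no verdict came back.

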